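# Funnel in the jar, then the ball dish turned and held level at it

## Robot

A 6-joint arm with a two-finger parallel gripper is mounted at the origin on a cart in front of the work surface, level with it; the furniture and walls round the work are solid. World frame = base frame: x ahead of the robot, y to its left, z up, the work surface at z = 0. Lengths are in m, angles in degrees, forces in N, time in s.
With the tool pointing down it reaches from about 0.3 to 0.85 m from the base axis. Payload 5.4 kg.
Tool frame: the origin (TCP) lies midway between the tips of the shut fingers; the grasp point (between the pads) lies 19 mm behind it; z points along the fingers, y is the line along which they close (so a half turn about z gives the same grasp; the last joint's range is limited). The gripper opens to 85 mm and grips with 20 to 120 N. Pads are 22 mm wide; open, the fingers measure 114 mm over their backs; the gripper's body (76 mm by 85 mm) begins 54 mm behind the grasp point. The pads swing forward as they close: fully open they stand 13 mm farther back than shut.
Start: joints at [54.483, 9.076, 91.501, -0, 79.423, -12.038], TCP at [0.229, 0.527, 0.231] pointing down, gripper open.
Joint ranges: [-166.64, 166.64], [-54.1, 131.32], [10.49, 154.53], [-73.88, 253.88], [9.74, 151.15], [-171.62, 171.62]. Speed limits (degrees/s): [147.25, 147.25, 180, 180, 180, 180].

## Interface

Orientations are given as a 3x3 rotation matrix whose columns are the frame's x, y, z axes.
In Python, from workcell import arm gives the robot as it stands.
- The arm moves only by the tool send_rows, never from a script. Its argument "commands" is a list of rows, each a list of 4 numbers: the shift along the tool's x, y, z in m, then the turn about the tool's z in degrees. A call has 1 to 10 rows; each row shifts and turns the commanded pose from where the row before left it, along the tool's axes as they then stand; what a row does not reach is not made up. A row lasts 1/8 s, in which the tool goes at most 62.5 mm and 10.7 degrees, less where a joint would pass 70% of its speed; a pose out of reach is approached as far as the arm can. A call is refused whole if a number of a shift passes 0.0625 or a number of a turn 10.7, either way. A call with a gripper value outside its range is refused whole. "grip" is the opening in per cent of the stroke, from 0 (shut) to 100 (fully open), set as the call begins (left out, the last holds). The fingers move at their own pace and stop on an object; "grip_force" is the grip in N (left out, the last holds). Time passes only in rows, so rows that do not move let the fingers close. It gives the time, the measured TCP pose, the force, the opening and the grip force at its end, in the units of the state.
- arm.state(): the state, without advancing time (a new reading comes with each control period).
- arm.capture(name): name is "scene" or "top"; returns (picture, depth): 384x512x3 uint8, red, green, blue; 384x512 float32, m along the optical axis (not along the pixel's ray), 0 where there is no reading.
- arm.camera_info(name): a dict with "K" (3x3 intrinsics, pixels), "R" (3x3) and "t" (3): a world point X has camera coordinates R X + t. Camera axes: x right, y down, z forward; pixel columns grow to the right and rows downward; lengths in m; the calibration is good to about 2 mm. A picture is of the moment at which its call begins. camera_info takes no time and is no camera call.
- arm.close_job(): hands the job in; it is judged then, once.
The state is a dict: "clock": time; "joint_pos": joint angles; "joint_vel": joint speeds; "joint_torque": joint torques, N m; "position": TCP position; "ee_rot": TCP orientation; "contact_force": force on the tool from outside, world axes, zero at the start; "ft_torque": the same for the moment, N m; "gripper_width": opening from 0.0 (shut) to 1.0 (fully open); "gripper_force": force on a finger pad.
Only numpy, scipy, OpenCV 4.12 (cv2) and the standard library are available. Lean on these libraries where they do the work, as an engineer would, in place of code of your own. Each camera call takes 0.05 s, during which the arm holds its last target. There are 200 camera calls.

## Task

Get the grinding ball ready to be tipped into the jar. First take the steel funnel out of its grey block, seat it fully home and upright in the neck of the white jar and let go of it. Then lift the dish with the loose ball by its black bar, give it about a quarter turn so that its pouring lip points from the front end of the aluminium base plate straight along the plate towards the jar, and finish still holding it there in the air, level and still: lip tip over the middle of the funnel and a finger's breadth or two above its rim, dish touching nothing else, ball resting in the middle of the dish. Keep the dish level and the ball near its middle all the way, do not touch the ball with the gripper, do not tip the ball out, and leave the small bottle, the petri dish and the tally counter where they are.

Things in the scene. Friction and masses are not known exactly. Their poses are not given: they have to be found in the camera images.
- station: Fixed aluminium plate 190 x 100 x 10 mm, a round white jar fixed at its rear end. Origin: on the bench under the jar's axis; x runs along the plate from its front end (x = -150 mm) to the rear end (+40 mm), roughly away from the robot; z up. Jar 72 mm across up to 64 mm above the bench, shoulder to 76 mm, neck 37 mm across outside to 90 mm, bore 27 mm. Seated funnel's rim: 132 mm above the bench.
- neck (a point): Centre of the jar neck's mouth, on its top edge, 90 mm above the bench. Axes as the station's.
- block: Fixed grey block 75 x 75 x 45 mm high on the bench with a 28 mm round hole in its middle, in which the funnel stands at the start. Origin: centre of its underside.
- funnel: Loose steel funnel, 60 g. Origin: centre of the stem's lower end. Stem 30 mm long, 19 mm across below, 22 mm above; cone to 52 mm across at 50 mm; straight collar 52 mm across from 50 to 75 mm (rim), wall 2.5 mm: grasp the collar across its outside, 63 mm above the origin. Seated, the cone rests on the neck's edge, origin 33 mm below the neck's mouth; in the block it is 11 mm above the bench.
- funnel_rim (a point): Centre of the funnel's top rim, 75 mm above the funnel's origin on its axis.
- dish: Loose steel dish, 106 mm across, 19 mm high, 180 g, foot 54 mm across. Flat middle 12 mm across, then the floor rises to the rim (13, then 25 degrees). Origin: centre of underside; z up; x towards the pouring lip, a 26 mm wide trough out to x = 79 mm. Thin uprights at y = +-53 mm carry a black bar over the middle, along y; the dish hangs balanced. At the start x points to the robot's left (+y).
- bar (a point): Middle of the black carrying bar, 80 mm above the dish's underside, over its centre. The bar is 10 mm thick (dish x), 16 mm high and 72 mm long (dish y): grasp it from above here, fingers closing along dish x. Axes as the dish's.
- lip (a point): Tip of the pouring lip: dish x = 79 mm, y = 0, on the trough's floor, 19.5 mm above the dish's underside.
- ball_center (a point): Centre of the loose steel ball, 16 mm across, 17 g, lying in the middle of the dish at the start. It rolls easily.
- ball: The same ball; its axes turn as it rolls and its origin lies on its surface, so use ball_center.
- red_dish: Bystander: loose closed petri dish, 91 mm across, 15 mm high. Leave it alone. Origin: centre of the underside.
- counter: Bystander: loose white tally counter with a ring, 56 x 67 x 21 mm. Leave it alone. Origin: centre of the underside.
- culture: Bystander: loose small bottle with a cap, 34 mm across, 117 mm high. Leave it alone. Origin: centre of the underside.
Mind the look-alikes: they are no part of the job. Leave any pink or yellow look-alike of the dish alone.

How it is judged (in metres and radians):
On the way, in this order (a step that is already met when the one before it is completed fails the run):
1. the funnel is seated upright in the jar's neck and let go (horizontal distance between funnel and neck below 0.005 m and z of funnel in the frame of station below 0.062 m and angle between funnel's own z axis and vertical below 0.09 rad and contact force between the fingers and funnel below 0.1 N), for 0.3 s.
2. the dish is lifted off the bench by the gripper, level, with the ball in it (height (world z) of dish above 0.03 m and contact force between the fingers and dish above 0.5 N and angle between dish's own z axis and vertical below 0.15 rad and horizontal distance between ball_center and dish below 0.028 m), for 0.2 s.
At the end, for the whole second after the job is handed in: Gripper holds the dish still, level to 4 deg, touching nothing else, lip along the plate to 10 deg, lip tip within 16 mm of the neck's middle, 5 to 55 mm above the funnel rim; ball at rest within 10 mm of the dish's centre; funnel home, within 5 mm, upright to 5 deg, released (all of step 1 and angle between dish's own z axis and vertical below 0.07 rad and angle between the x axis of dish and the x axis of station, either way round below 0.17 rad and horizontal distance between lip and neck below 0.016 m and x of dish in the frame of station below -0.05 m and z of lip in the frame of station between 0.137 and 0.187 m and horizontal distance between ball_center and dish below 0.01 m and z of ball_center in the frame of dish below 0.022 m and linear speed of dish below 0.02 m/s and angular speed of dish below 0.15 rad/s and linear speed of ball below 0.05 m/s and contact force between the fingers and dish above 0.5 N and contact force between dish and station below 0.05 N and contact force between dish and funnel below 0.05 N); the arm keeps its last pose, push and grip.
It fails at once if the ball strays more than 28 mm from the middle of the dish (horizontal distance between ball_center and dish above 0.028 m).
It fails at once if the dish is tilted more than 12 degrees (angle between dish's own z axis and vertical above 0.21 rad).
It fails at once if the gripper touches the ball (contact force between the fingers and ball above 0.3 N).
It fails at once if a bystander (bottle, petri dish, tally counter) is moved more than 25 mm (distance of any of red_dish, counter, culture from where it was at the start of the episode above 0.025 m).
It also fails if it takes over 72 s, if anything falls off the work surface, if the arm or the gripper's body presses on something with over 40 N, if the wrist force passes 120 N, or if a joint passes its speed limit or range.

## Working session

There is one attempt and no reset: what is moved stays moved. The work goes in short steps, Python scripts to look and compute and a tool call to move; the robot and the scene stay as the last step left them, time stands still between calls to the robot, and variables do not carry over. Pictures are saved under pics/ and viewed, at most 10 in all, crops included, and the job is handed in when it is done.

Besides the shell and the picture viewer there is one more tool, called after "Request:" as name([rows], argument=value, ...), one row to a line, values as JSON. send_rows: Moves the arm, as the interface text tells. Its arguments: {"type":"object","properties":{"commands":{"type":"array"},"grip":{"type":"number"},"grip_force":{"type":"number"}},"required":["commands"]}

```bash
mkdir -p pics
cat > h.py <<'E'
import numpy as np, cv2
from workcell import arm
def grab(n):
    im,d=arm.capture(n); ci=arm.camera_info(n); K,R,t=[np.array(ci[k]) for k in("K","R","t")]
    v,u=np.mgrid[:384,:512]; c=np.stack([(u-K[0,2])/K[0,0]*d,(v-K[1,2])/K[1,1]*d,d],-1)
    W=(c-t)@R; W[d==0]=np.nan
    return im,d,W
E
python3 - <<'E'
from h import *
for n in("scene","top"):
    im,d,W=grab(n); np.savez(f"pics/{n}0.npz",im=im,W=W)
    cv2.imwrite(f"pics/{n}0.png",cv2.resize(im[:,:,::-1],(800,600)))
    ci=arm.camera_info(n); print(n,-np.array(ci["R"]).T@ci["t"])
s=arm.state();print(s["clock"],s["position"],np.round(s["ee_rot"],3),s["gripper_width"])
E
```

```text
scene [-0.5742088   0.5205178   0.67317842]
top [ 0.35605702 -0.17940772  1.49724071]
0.1 [0.22877911 0.526934   0.23038736] [[-0.917  0.398 -0.001]
 [ 0.398  0.917 -0.001]
 [ 0.    -0.002 -1.   ]] 0.9983956692581855
```

View pics/scene0.png

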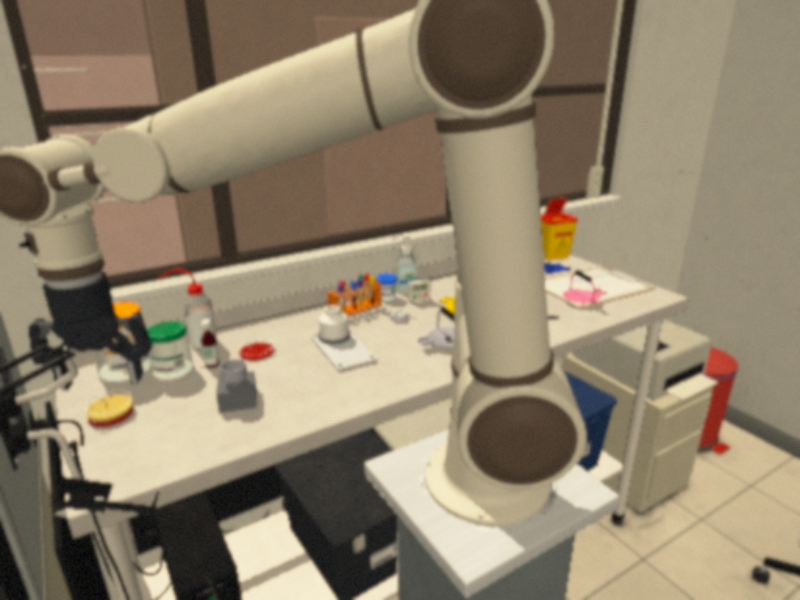

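View pics/top0.png

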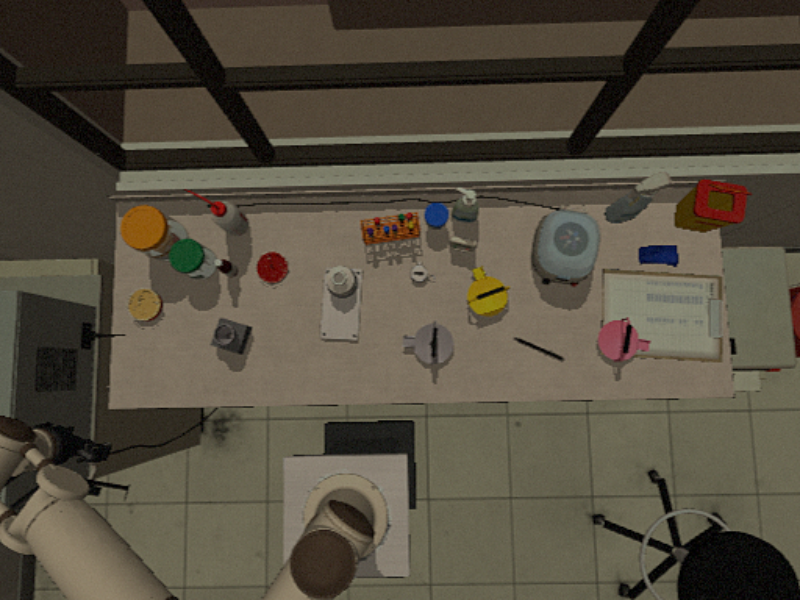

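Top view (800x600 pixels): the steel funnel stands in its block at (228,336), the jar is at (341,281), and its plate runs down to (341,340). Candidates for the dish are steel grey (432,343), yellow (488,295) and pink (620,340). I choose the grey one, whose lip points left. White cups and lids at (419,272) and (145,305) are clutter. Next I check the choice in one crop and measure.

```bash
cat >> h.py <<'E'
def box(W,x,y,z):
    return (W[...,0]>x[0])&(W[...,0]<x[1])&(W[...,1]>y[0])&(W[...,1]<y[1])&(W[...,2]>z[0])&(W[...,2]<z[1])
def circ(P):
    c,r=cv2.minEnclosingCircle(P[:,:2].astype(np.float32)); return np.round(c,4),round(r,4)
E
python3 - <<'E'
from h import *
f=np.load("pics/top0.npz"); im,W=f["im"],f["W"]
a=im[150:245,125:320,::-1]; cv2.imwrite("pics/crop0.png",cv2.resize(a,None,fx=4,fy=4,interpolation=cv2.INTER_CUBIC))
for n,(u,v) in dict(funnel=(146,215),jar=(218,180),plate=(218,212),dish=(276,220),bar=(278,220),red=(174,171),cult=(144,171),cup=(268,175)).items(): print(n,np.round(W[v,u],3))
def rep(n,p,r,z):
    m=box(W,(p[0]-r,p[0]+r),(p[1]-r,p[1]+r),z); P=W[m]; print(n,len(P),circ(P),np.round(np.median(P,0),4),cv2.minAreaRect(P[:,:2].astype(np.float32)))
F=W[215,146];J=W[180,218];D=W[220,276]
rep("rim",F,.06,(.07,.1));rep("block",F,.06,(.035,.06))
rep("neck",J,.06,(.083,.1));rep("jar",J,.06,(.055,.1))
rep("plate",W[212,218],.16,(.006,.014))
rep("bar",D,.08,(.072,.1));rep("dish",D,.09,(.006,.03))
E
```

```text
funnel [0.462 0.297 0.026]
jar [0.601 0.005 0.016]
plate [0.469 0.006 0.01 ]
dish [ 0.431 -0.229  0.02 ]
bar [ 0.428 -0.234  0.087]
red [0.644 0.189 0.008]
cult [0.633 0.29  0.081]
cup [ 0.616 -0.201  0.018]
rim 54 (array([0.4644, 0.2886]), 0.0266) [0.4602 0.2867 0.0809] ((0.46230584383010864, 0.28897690773010254), (0.05203116685152054, 0.04770474135875702), 89.04412078857422)
block 270 (array([0.4635, 0.2906]), 0.0506) [0.461  0.2863 0.0438] ((0.46348923444747925, 0.28885418176651), (0.0778268352150917, 0.07422524690628052), 70.7538833618164)
neck 32 (array([0.5989, 0.0011]), 0.0183) [0.5991 0.0014 0.0877] ((0.5986497402191162, -0.0003759358078241348), (0.03232654184103012, 0.035702940076589584), 89.869873046875)
jar 217 (array([5.991e-01, 4.000e-04]), 0.036) [ 0.5943 -0.0019  0.0687] ((0.5990015268325806, -6.420537829399109e-05), (0.06826062500476837, 0.06975563615560532), 59.930091857910156)
plate 599 (array([0.4679, 0.0229]), 0.2089) [0.5149 0.0049 0.0086] ((0.4698597192764282, 0.014121368527412415), (0.3155040740966797, 0.2959209978580475), 0.5011186003684998)
bar 52 (array([ 0.4343, -0.235 ]), 0.0411) [ 0.4337 -0.2346  0.0864] ((0.4343741536140442, -0.2347087264060974), (0.00970960408449173, 0.08198940008878708), 83.76220703125)
dish 500 (array([ 0.4345, -0.2331]), 0.1021) [ 0.4339 -0.2271  0.014 ] ((0.4303589165210724, -0.23715290427207947), (0.1619289219379425, 0.16638341546058655), 88.8568344116211)
```

View pics/crop0.png

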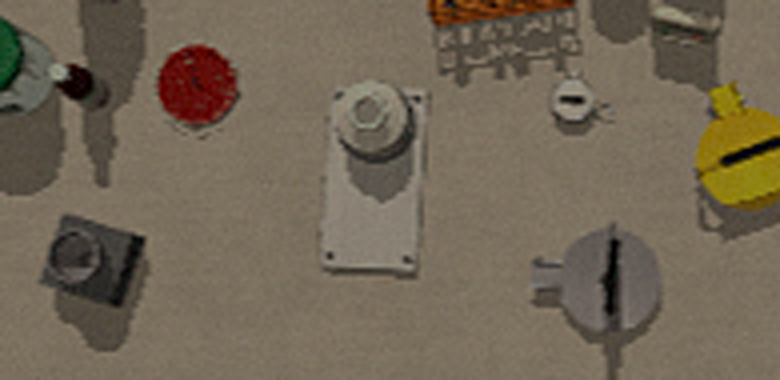

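The crop confirms the funnel at (75,255), the jar at (370,115), and the grey dish at (612,280) with its lip to the left. I approach the funnel and refine the plate direction.

```bash
cat >> h.py <<'E'
def go(p,yawy=None):
    s=arm.state(); R=np.array(s["ee_rot"]); P=np.array(s["position"])
    d=R.T@(np.array(p)-P); a=np.degrees(np.arctan2(R[1,1],R[0,1]))
    print("t",s["clock"],"pos",P.round(4),"yaw_y",a.round(2),"tilt",R[2,2].round(5),"tool delta",d.round(4),"F",np.round(s["contact_force"],1),"w",round(s["gripper_width"],3),"gf",s["gripper_force"])
    if yawy is not None: print("turn",(a-yawy+90)%180-90)
E
python3 - <<'E'
from h import *
f=np.load("pics/top0.npz"); im,W=f["im"],f["W"]
m=box(W,(.42,.66),(-.08,.09),(.0055,.014)); 
m=cv2.morphologyEx(m.astype(np.uint8),cv2.MORPH_OPEN,np.ones((3,3)))
n,l,st,c=cv2.connectedComponentsWithStats(m); k=1+st[1:,4].argmax(); P=W[l==k][:,:2].astype(np.float32); print(n,cv2.minAreaRect(P))
# brightness-based edges
for v in range(190,224,4):
    g=im[v,195:245].mean(1); print(v,[round(x) for x in g[2:46:1]]) if v in(194,218) else 0
go([.4635,.2888,.15])
E
```

```text
11 ((0.4851737320423126, 0.006863916292786598), (0.03056994080543518, 0.031108666211366653), 62.28907775878906)
194 [110, 110, 108, 108, 111, 113, 115, 110, 92, 103, 131, 127, 130, 134, 133, 107, 86, 88, 83, 82, 86, 85, 88, 86, 79, 92, 88, 81, 82, 81, 110, 131, 129, 110, 101, 108, 116, 112, 110, 110, 113, 110, 112, 114]
218 [109, 105, 107, 110, 112, 111, 112, 108, 108, 115, 96, 67, 74, 76, 73, 76, 74, 76, 75, 72, 72, 74, 74, 71, 71, 70, 71, 63, 70, 65, 61, 62, 91, 117, 106, 109, 109, 113, 111, 112, 115, 111, 110, 114]
t 0.1 pos [0.2288 0.5269 0.2304] yaw_y 66.52 tilt -1.0 tool delta [-0.3102 -0.1248  0.0805] F [-0.4 -0.5 -0.1] w 0.998 gf 0.0
```

Request:
send_rows([
  [-0.039,-0.0155,0.01,0],
  [-0.039,-0.0155,0.01,0],
  [-0.039,-0.0155,0.01,0],
  [-0.039,-0.0155,0.01,0],
  [-0.039,-0.0155,0.01,0],
  [-0.039,-0.0155,0.01,0],
  [-0.039,-0.0155,0.01,0],
  [-0.037,-0.0165,0.01,0],
  [0,0,0,0],
  [0,0,0,0],
], grip=100)

```text
clock: 1.35
position: [0.4632, 0.2894, 0.1511]
ee_rot: [[-0.917, 0.399, -0.001], [0.399, 0.917, 0.0], [0.001, -0.0, -1.0]]
contact_force: [1.1, 0.4, -0.1]
gripper_width: 1.002
gripper_force: 0.0
```

Run:
```python
from h import *
go([.4635,.2888,.051])
im,d,W=grab("scene"); cv2.imwrite("pics/s1.png",cv2.resize(im[190:290,60:320,::-1],None,fx=3,fy=3))
m=box(W,(.42,.51),(.24,.34),(.06,.1)); P=W[m]; print(len(P),circ(P),P.min(0),P.max(0))
m=box(W,(.42,.51),(.24,.34),(.035,.05)); P=W[m]; print(len(P),cv2.minAreaRect(P[:,:2].astype(np.float32)))
```

```text
t 1.35 pos [0.4632 0.2894 0.1511] yaw_y 66.51 tilt -1.0 tool delta [-0.0006 -0.0004  0.1001] F [ 1.1  0.4 -0.1] w 1.002 gf 0.0
216 (array([0.4628, 0.2903]), 0.029) [0.43397664 0.26584664 0.06029805] [0.49172931 0.31588562 0.08718597]
240 ((0.4614390432834625, 0.29061391949653625), (0.07491367310285568, 0.07966281473636627), 71.89640808105469)
```

View pics/s1.png

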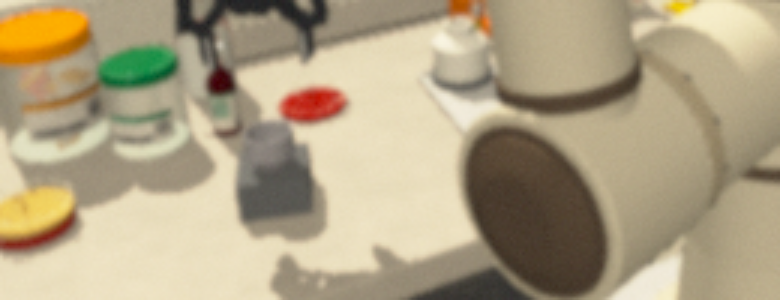

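The crop shows the open gripper at (255,30) above and in line with the funnel at (268,145). I go down and grip.

Request:
send_rows([
  [0,0,0.02,0],
  [0,0,0.02,0],
  [0,0,0.02,0],
  [0,0,0.02,0],
  [0,0,0.02,0],
  [0,0,0,0],
  [0,0,0,0],
])

```text
clock: 2.28
position: [0.4639, 0.29, 0.0523]
ee_rot: [[-0.918, 0.398, 0.001], [0.398, 0.918, 0.001], [-0.001, 0.001, -1.0]]
contact_force: [-0.2, 0.1, -0.2]
gripper_width: 1.003
gripper_force: 0.0
```

Request:
send_rows([
  [0,0,0,0],
  [0,0,0,0],
  [0,0,0,0],
  [0,0,0,0],
  [0,0,0,0],
  [0,0,0,0],
  [0,0,0,0],
  [0,0,0,0],
], grip=0, grip_force=30)

```text
clock: 3.28
position: [0.4647, 0.29, 0.0524]
ee_rot: [[-0.917, 0.399, 0.003], [0.399, 0.917, 0.002], [-0.002, 0.003, -1.0]]
contact_force: [0.6, 4.8, 5.1]
gripper_width: 0.593
gripper_force: 31.3
```

Request:
send_rows([
  [0,0,-0.01,0],
  [0,0,-0.02,0],
  [0,0,-0.02,0],
  [0,0,-0.02,0],
  [0,0,-0.02,0],
  [0,0,-0.02,0],
  [0,0,-0.02,0],
  [0,0,0,0],
  [0,0,0,0],
])

```text
clock: 4.4
position: [0.4628, 0.2886, 0.18]
ee_rot: [[-0.917, 0.399, -0.002], [0.399, 0.917, -0.001], [0.002, -0.002, -1.0]]
contact_force: [0.4, 0.7, -1.8]
gripper_width: 0.596
gripper_force: 31.6
```

Run:
```python
from h import *
go([.599,.0007,.181])
for n in("scene","top"):
    im,d,W=grab(n); p=np.array(arm.state()["position"])
    m=box(W,(p[0]-.06,p[0]+.06),(p[1]-.06,p[1]+.06),(.1,.215)); P=W[m]; print(n,len(P),np.round(P.min(0),4),np.round(P.max(0),4))
    v,u=np.argwhere(m).mean(0).astype(int); cv2.imwrite(f"pics/{n}2.png",cv2.resize(im[max(0,v-50):v+50,max(0,u-65):u+65,::-1],None,fx=3,fy=3))
a,b=cv2.imread("pics/scene2.png"),cv2.imread("pics/top2.png"); b=cv2.resize(b,(a.shape[1],a.shape[0])); cv2.imwrite("pics/both2.png",np.hstack([a,b]))
```

```text
t 4.4 pos [0.4628 0.2886 0.18  ] yaw_y 66.51 tilt -1.0 tool delta [-0.2397 -0.2098 -0.001 ] F [ 0.4  0.7 -1.8] w 0.596 gf 31.626699664604914
scene 394 [0.4332 0.2499 0.138 ] [0.4879 0.3251 0.2147]
top 36 [0.4359 0.254  0.177 ] [0.4857 0.3045 0.2134]
```

View pics/both2.png

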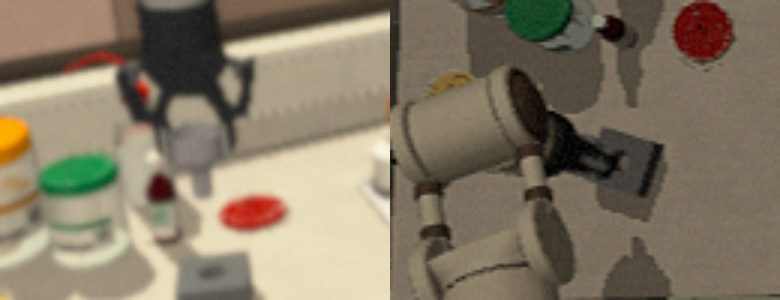

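The scene crop on the left shows the funnel held upright at (192,150), clear of the block at (212,275). I carry it over the jar.

Request:
send_rows([
  [-0.013,-0.011,0,0],
  [-0.0266,-0.0233,0,0],
  [-0.0266,-0.0233,0,0],
  [-0.0266,-0.0233,0,0],
  [-0.0266,-0.0233,0,0],
  [-0.0266,-0.0233,0,0],
  [-0.0266,-0.0233,0,0],
  [-0.0266,-0.0233,0,0],
  [-0.0266,-0.0233,0,0],
  [-0.0138,-0.0124,0,0],
])

```text
clock: 5.75
position: [0.6001, -0.0012, 0.1808]
ee_rot: [[-0.916, 0.4, -0.001], [0.4, 0.916, -0.0], [0.001, -0.001, -1.0]]
contact_force: [0.4, 0.7, -1.0]
gripper_width: 0.596
gripper_force: 31.6
```

Request:
send_rows([
  [0,0,0.01,0],
  [0,0,0.01,0],
  [0,0,0,0],
  [0,0,0,0],
  [0,0,0,0],
])

```text
clock: 6.38
position: [0.6, 0.0017, 0.1618]
ee_rot: [[-0.917, 0.398, 0.001], [0.398, 0.917, -0.0], [-0.001, 0.0, -1.0]]
contact_force: [-0.7, -0.7, -1.4]
gripper_width: 0.592
gripper_force: 31.6
```

Run:
```python
from h import *
go([.599,.0007,.101])
im,d,W=grab("scene"); cv2.imwrite("pics/s3.png",cv2.resize(im[150:260,150:290,::-1],None,fx=5,fy=5,interpolation=cv2.INTER_CUBIC))
def rng(n,z,r=.05):
    P=W[box(W,(.6-r,.6+r),(-r,r),z)]
    if len(P): print(n,len(P),np.round(P.min(0),4),np.round(P.max(0),4),circ(P))
rng("collar",(.165,.185));rng("stem",(.115,.14));rng("neck",(.08,.095));rng("jar",(.03,.06))
p=arm.camera_info("scene"); K,R,t=[np.array(p[k]) for k in("K","R","t")]
for X in([.599,.0007,.09],[.599,.0007,.118]):
    c=K@(R@np.array(X)+t); print((c[:2]/c[2]-[150,150])*5)
```

```text
t 6.375 pos [0.6    0.0017 0.1618] yaw_y 66.56 tilt -1.0 tool delta [ 0.0006 -0.0013  0.0608] F [-0.7 -0.7 -1.4] w 0.592 gf 31.62959442372042
[312.10549252 235.20665109]
[310.078822   202.14533551]
```

View pics/s3.png

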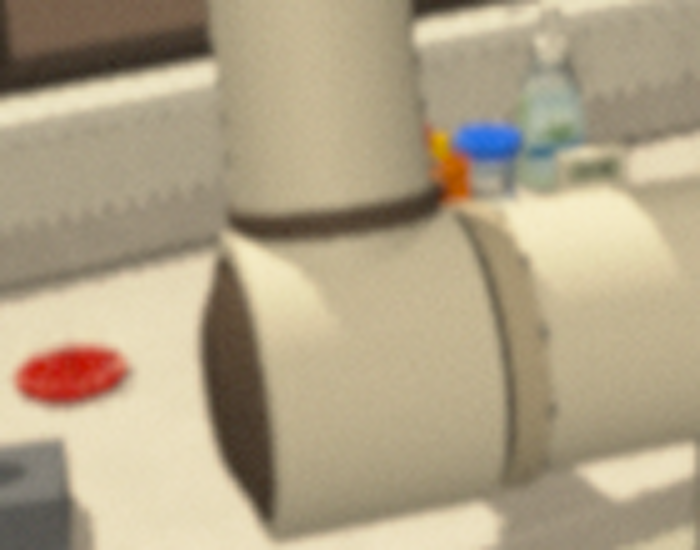

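The arm hides the jar from the scene camera here, so I cross-check the jar centre from the earlier scene picture.

Run:
```python
from h import *
f=np.load("pics/scene0.npz"); W=f["W"]
from scipy.optimize import least_squares
for z,r in(((.02,.062),.036),((.079,.089),.0185)):
    P=W[box(W,(.54,.66),(-.06,.06),z)][:,:2]
    s=least_squares(lambda c:np.hypot(*(P-c).T)-r,[.6,0],loss="soft_l1",f_scale=.001); print(len(P),s.x,np.abs(s.fun).mean())
# plate edges in top picture -> yaw
f=np.load("pics/top0.npz"); im=f["im"].mean(2); ci=arm.camera_info("top"); K,R,t=[np.array(ci[k]) for k in("K","R","t")]
def w(u,v,z=.01):
    r=R.T@np.linalg.inv(K)@[u,v,1]; c=-R.T@t; return (c+r*(z-c[2])/r[2])[:2]
for lo,hi in((200,214),(224,236)):
    pts=[]
    for v in range(178,214):
        g=np.gradient(cv2.GaussianBlur(im[v:v+1].astype(float),(5,1),1)[0]); 
        seg=g[lo:hi] if lo<220 else -g[lo:hi]; k=seg.argmax(); pts.append(w(lo+k,v))
    pts=np.array(pts); med=None
    l=cv2.fitLine(pts.astype(np.float32),cv2.DIST_HUBER,0,.002,.002).ravel(); print(np.degrees(np.arctan2(l[1],l[0])),pts.mean(0))
```

```text
198 [0.59878948 0.00112837] 0.0018837774599224173
41 [0.5968065  0.00242628] 0.002748233532799376
-4.244959 [0.53846707 0.05213613]
3.063466 [ 0.53652401 -0.0360954 ]
```

Neck is at about (0.599, 0.001) and the plate yaw is about -3.5°, from the crop edges. I insert gently.

Request:
send_rows([
  [0,-0.001,0.01,0],
  [0,0,0.01,0],
  [0,0,0.01,0],
  [0,0,0.01,0],
  [0,0,0.008,0],
  [0,0,0.005,0],
  [0,0,0,0],
  [0,0,0,0],
])

```text
clock: 7.42
position: [0.5997, 0.0003, 0.1087]
ee_rot: [[-0.917, 0.398, 0.001], [0.398, 0.917, -0.0], [-0.001, 0.0, -1.0]]
contact_force: [0.6, -0.6, -0.2]
gripper_width: 0.594
gripper_force: 31.6
```

Request:
send_rows([
  [0,0,0.003,0],
  [0,0,0.003,0],
  [0,0,0.002,0],
  [0,0,0,0],
  [0,0,0,0],
])

```text
clock: 8.05
position: [0.5994, 0.0004, 0.1003]
ee_rot: [[-0.917, 0.398, -0.0], [0.398, 0.917, -0.0], [0.0, -0.0, -1.0]]
contact_force: [0.3, 0.7, -0.7]
gripper_width: 0.594
gripper_force: 31.7
```

Stem is inside without contact. Press lightly until it seats.

Request:
send_rows([
  [0,0,0.001,0],
  [0,0,0.001,0],
  [0,0,0.001,0],
  [0,0,0,0],
  [0,0,0,0],
])

```text
clock: 8.68
position: [0.6002, 0.0009, 0.0984]
ee_rot: [[-0.917, 0.398, 0.002], [0.398, 0.917, 0.001], [-0.001, 0.001, -1.0]]
contact_force: [0.2, 3.0, 5.5]
gripper_width: 0.591
gripper_force: 32.1
```

Request:
send_rows([
  [0,0,0.001,0],
  [0,0,0,0],
  [0,0,0,0],
])

```text
clock: 9.05
position: [0.6004, 0.001, 0.0982]
ee_rot: [[-0.917, 0.398, 0.002], [0.398, 0.917, 0.001], [-0.002, 0.002, -1.0]]
contact_force: [-2.3, 4.0, 9.2]
gripper_width: 0.592
gripper_force: 32.3
```

Request:
send_rows([
  [0,0,0,0],
  [0,0,0,0],
  [0,0,0,0],
  [0,0,0,0],
  [0,0,0,0],
  [0,0,0,0],
], grip=100)

```text
clock: 9.8
position: [0.5994, 0.0004, 0.0963]
ee_rot: [[-0.917, 0.398, -0.0], [0.398, 0.917, -0.0], [0.0, -0.0, -1.0]]
contact_force: [-0.6, -0.2, -0.4]
gripper_width: 0.999
gripper_force: 0.0
```

Request:
send_rows([
  [0,0,-0.01,0],
  [0,0,-0.015,0],
  [0,0,-0.02,0],
  [0,0,-0.02,0],
  [0,0,-0.02,0],
  [0,0,-0.02,0],
  [0,0,0,0],
  [0,0,0,0],
])

```text
clock: 10.8
position: [0.599, 0.0005, 0.2006]
ee_rot: [[-0.917, 0.398, -0.001], [0.398, 0.917, 0.0], [0.001, -0.0, -1.0]]
contact_force: [-0.2, -0.0, -1.0]
gripper_width: 0.999
gripper_force: 0.0
```

Run:
```python
from h import *
f=np.load("pics/top0.npz"); W=f["W"]
P=W[box(W,(.36,.51),(-.29,-.16),(.072,.1))]; l=cv2.fitLine(P[:,:2].astype(np.float32),cv2.DIST_HUBER,0,.001,.001).ravel(); b=np.degrees(np.arctan2(l[1],l[0])); print("bar dir",b,"mid",(P.min(0)+P.max(0))/2)
L=W[box(W,(.40,.47),(-.175,-.12),(.008,.03))]; print("lip",len(L),L.mean(0),L.max(0))
go([.4343,-.2347,.18],b+90)
```

```text
bar dir -5.553118 mid [ 0.43451761 -0.23310889  0.0822273 ]
lip 33 [ 0.44028697 -0.16316007  0.01937433] [ 0.45859636 -0.12010452  0.02807206]
t 10.8 pos [5.990e-01 5.000e-04 2.006e-01] yaw_y 66.52 tilt -1.0 tool delta [ 0.0573 -0.2813  0.0208] F [-0.2 -0.  -1. ] w 0.999 gf 0.0
turn -17.926750083579833
```

Request:
send_rows([
  [0.007,-0.034,0,0],
  [0.008,-0.04,0,0],
  [0.008,-0.04,0.0,0],
  [0.008,-0.04,0,0],
  [0.008,-0.04,0,0],
  [0.008,-0.04,0,0],
  [0.008,-0.033,0,0],
  [0.0023,-0.0143,0.01,-8.9],
  [0,0,0.01,-9],
  [0,0,0,0],
])

```text
clock: 12.05
position: [0.4336, -0.234, 0.1794]
ee_rot: [[-0.995, 0.099, -0.003], [0.099, 0.995, 0.003], [0.003, 0.002, -1.0]]
contact_force: [0.2, 0.0, -0.2]
gripper_width: 0.997
gripper_force: 0.0
```

Run:
```python
from h import *
go([.4343,-.2347,.060],84.45)
im,d,W=grab("scene"); im2,_,W2=grab("top")
for w in(W,W2):
    m=box(w,(.57,.63),(-.03,.03),(.122,.145)); P=w[m]; print("funnel rim",len(P),circ(P) if len(P)>3 else"",P[:,2].max() if len(P) else "")
    P=w[box(w,(.36,.51),(-.29,-.16),(.072,.1))]
    if len(P)>5: print("bar",len(P),(P.min(0)+P.max(0))/2,P.max(0)-P.min(0),cv2.minAreaRect(P[:,:2].astype(np.float32)))
a=cv2.resize(im[150:270,190:350,::-1],None,fx=2.5,fy=2.5);b=cv2.resize(im2[140:260,190:350,::-1],None,fx=2.5,fy=2.5)
cv2.imwrite("pics/b4.png",np.hstack([a,b]))
```

```text
t 12.05 pos [ 0.4336 -0.234   0.1794] yaw_y 84.3 tilt -0.99999 tool delta [-0.0011 -0.0009  0.1194] F [ 0.2  0.  -0.2] w 0.997 gf 0.0
turn -0.1527713087937741
funnel rim 0  
funnel rim 37 (array([0.5983, 0.0007]), 0.0258) 0.1382625660279732
bar 10 [ 0.39938517 -0.2301798   0.07922338] [0.01885719 0.00751146 0.01323341] ((0.3993857204914093, -0.23009221255779266), (0.007431923411786556, 0.01885371468961239), 88.69695281982422)
```

View pics/b4.png

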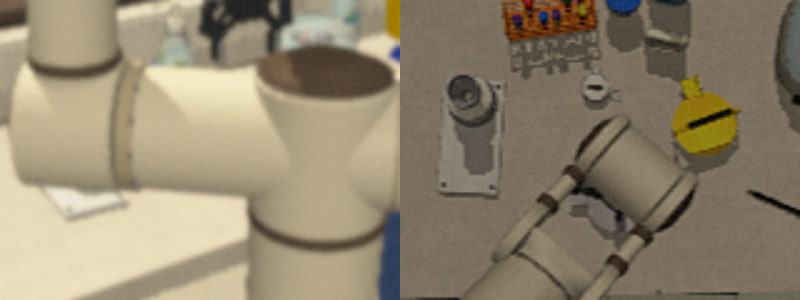

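Right half: the funnel sits centred and upright in the jar at (470,95); the rim measures (0.598, 0.001). The dish at (600,212) is under the arm as planned. I descend on the bar.

Request:
send_rows([
  [-0.001,-0.001,0.02,0],
  [0,0,0.02,0],
  [0,0,0.02,0],
  [0,0,0.02,0],
  [0,0,0.02,0],
  [0,0,0.012,0],
  [0,0,0.007,0],
  [0,0,0,0],
], grip=60)

```text
clock: 13.15
position: [0.4357, -0.2358, 0.0623]
ee_rot: [[-0.995, 0.098, -0.0], [0.098, 0.995, 0.0], [0.0, 0.0, -1.0]]
contact_force: [-0.4, 0.6, -0.5]
gripper_width: 0.602
gripper_force: 0.0
```

Request:
send_rows([
  [0,0,0,0],
  [0,0,0,0],
  [0,0,0,0],
  [0,0,0,0],
], grip=25)

```text
clock: 13.65
position: [0.4357, -0.2359, 0.0625]
ee_rot: [[-0.995, 0.097, 0.0], [0.097, 0.995, -0.0], [-0.0, -0.0, -1.0]]
contact_force: [-0.4, 0.3, -1.0]
gripper_width: 0.249
gripper_force: 0.0
```

Request:
send_rows([
  [0,0,0,0],
  [0,0,0,0],
  [0,0,0,0],
  [0,0,0,0],
  [0,0,0,0],
  [0,0,0,0],
  [0,0,0,0],
  [0,0,0,0],
], grip=0, grip_force=50)

```text
clock: 14.65
position: [0.4357, -0.2359, 0.0623]
ee_rot: [[-0.995, 0.097, 0.0], [0.097, 0.995, -0.0], [-0.0, -0.0, -1.0]]
contact_force: [0.4, -0.2, -1.9]
gripper_width: 0.106
gripper_force: 51.8
```

Request:
send_rows([
  [0,0,-0.001,0],
  [0,0,-0.003,0],
  [0,0,-0.005,0],
  [0,0,-0.007,0],
  [0,0,-0.008,0],
  [0,0,-0.008,0],
  [0,0,-0.006,0],
  [0,0,-0.004,0],
  [0,0,-0.002,0],
  [0,0,0,0],
])

```text
clock: 15.9
position: [0.4356, -0.2358, 0.1063]
ee_rot: [[-0.995, 0.097, -0.0], [0.097, 0.995, 0.0], [0.0, 0.0, -1.0]]
contact_force: [0.4, 0.3, -2.3]
gripper_width: 0.105
gripper_force: 51.7
```

Request:
send_rows([
  [0,0,-0.003,0],
  [0,0,-0.006,0],
  [0,0,-0.009,0],
  [0,0,-0.012,0],
  [0,0,-0.014,0],
  [0,0,-0.015,0],
  [0,0,-0.014,0],
  [0,0,-0.012,0],
  [0,0,-0.008,0],
  [0,0,-0.004,0],
])

```text
clock: 17.15
position: [0.4357, -0.2359, 0.2038]
ee_rot: [[-0.995, 0.097, 0.0], [0.097, 0.995, -0.0], [-0.0, -0.0, -1.0]]
contact_force: [0.9, -0.9, -2.3]
gripper_width: 0.104
gripper_force: 51.7
```

Run:
```python
from h import *
go([.52,.005,.203],-3.5)
im,d,W=grab("top"); im2,_,W2=grab("scene")
m=box(W,(.33,.54),(-.34,-.1),(.13,.3)); v,u=np.argwhere(m).mean(0).astype(int); print(u,v)
a=cv2.resize(im[190:250,235:315,::-1],None,fx=5,fy=5);b=cv2.resize(im2[150:270,230:390,::-1],(400,300))
cv2.imwrite("pics/b5.png",np.hstack([a,b]))
```

```text
t 17.15 pos [ 0.4357 -0.2359  0.2038] yaw_y 84.42 tilt -1.0 tool delta [-0.0605  0.248   0.0007] F [ 0.9 -0.9 -2.3] w 0.104 gf 51.745725274086
turn 87.92081418580767
271 222
```

View pics/b5.png

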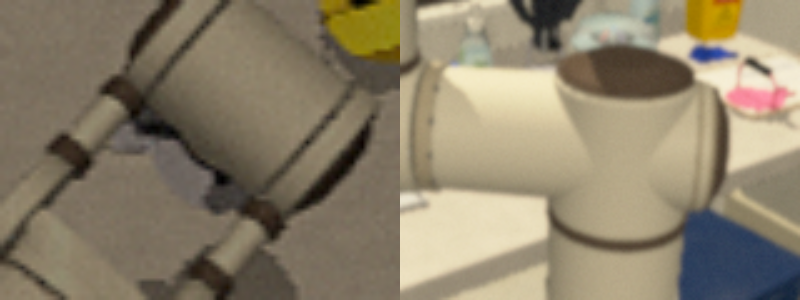

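The views show the dish hanging under the wrist (185,175 in the left half), though the ball is hidden. The wrist load is about 2 N, which matches dish plus ball. Now the quarter turn.

Request:
send_rows([
  [0,0,0,1],
  [0,0,0,2],
  [0,0,0,3],
  [0,0,0,4],
  [0,0,0,5],
  [0,0,0,6],
  [0,0,0,6],
  [0,0,0,6],
  [0,0,0,6],
  [0,0,0,6],
])

```text
clock: 18.5
position: [0.4355, -0.2358, 0.203]
ee_rot: [[-0.631, 0.776, -0.0], [0.776, 0.631, 0.0], [0.001, -0.0, -1.0]]
contact_force: [-0.1, -0.8, -3.1]
gripper_width: 0.1
gripper_force: 51.7
```

Request:
send_rows([
  [0,0,0,6],
  [0,0,0,6],
  [0,0,0,6],
  [0,0,0,6],
  [0,0,0,6],
  [0,0,0,5],
  [0,0,0,4],
  [0,0,0,3],
  [0,0,0,1],
  [0,0,0,0],
])

```text
clock: 19.75
position: [0.4356, -0.2358, 0.2031]
ee_rot: [[0.062, 0.998, -0.0], [0.998, -0.062, 0.0], [0.0, -0.0, -1.0]]
contact_force: [0.5, 0.7, -2.3]
gripper_width: 0.104
gripper_force: 51.7
```

Run:
```python
from h import *
go([.5196,.0045,.203],-3.5); print(arm.state()["joint_pos"])
```

```text
t 19.75 pos [ 0.4356 -0.2358  0.2031] yaw_y -3.58 tilt -1.0 tool delta [2.451e-01 6.890e-02 1.000e-04] F [ 0.5  0.7 -2.3] w 0.104 gf 51.70759856700897
turn -0.07617346675415604
[-4.24379523e+01 -1.52878848e+00  1.05900367e+02  1.29493994e-04
  7.56492448e+01 -3.88618091e+01]
```

Request:
send_rows([
  [0.001,0.0003,0,0],
  [0.003,0.0008,0,0],
  [0.005,0.0014,0,0],
  [0.007,0.002,0,0],
  [0.009,0.0025,0,0],
  [0.011,0.0031,0,0],
  [0.013,0.0037,0,0],
  [0.014,0.0039,0,0],
  [0.015,0.0042,0,0],
  [0.015,0.0042,0,0],
])

```text
clock: 21.0
position: [0.4679, -0.1435, 0.2033]
ee_rot: [[0.062, 0.998, 0.0], [0.998, -0.062, 0.0], [0.0, 0.0, -1.0]]
contact_force: [-0.0, -0.2, -2.3]
gripper_width: 0.104
gripper_force: 51.7
```

Request:
send_rows([
  [0.015,0.0042,0,0],
  [0.015,0.0042,0,0],
  [0.015,0.0042,0,0],
  [0.015,0.0042,0,0],
  [0.015,0.0042,0,0],
  [0.013,0.0037,0,0],
  [0.011,0.0031,0,0],
  [0.009,0.0025,0,0],
  [0.008,0.0022,0,0],
  [0.006,0.0017,0,0],
])

```text
clock: 22.25
position: [0.5094, -0.0247, 0.2033]
ee_rot: [[0.062, 0.998, -0.0], [0.998, -0.062, -0.0], [-0.0, -0.0, -1.0]]
contact_force: [0.1, -0.2, -2.3]
gripper_width: 0.104
gripper_force: 51.7
```

Request:
send_rows([
  [0.006,0.0017,0,0],
  [0.006,0.0017,0,0],
  [0.005,0.0014,0,0],
  [0.005,0.0014,0,0],
  [0.003,0.0008,0,0],
  [0.002,0.0006,0,0],
  [0.002,0.0006,0,0],
  [0.001,0.0004,0,0],
  [0,0,0,0],
  [0,0,0,0],
])

```text
clock: 23.5
position: [0.5197, 0.0043, 0.2033]
ee_rot: [[0.063, 0.998, -0.0], [0.998, -0.063, -0.0], [-0.0, -0.0, -1.0]]
contact_force: [-0.4, 0.4, -2.1]
gripper_width: 0.109
gripper_force: 51.7
```

Run:
```python
from h import *
go([.5196,.0045,.203],-3.5)
im,d,W=grab("top"); im2,_,W2=grab("scene")
for n,w in(("top",W),("scene",W2)):
    P=w[box(w,(.572,.64),(-.03,.03),(.148,.175))]; print(n,"lip",len(P),P.min(0) if len(P) else"",P.max(0) if len(P) else"")
    P=w[box(w,(.45,.64),(-.07,.08),(.136,.17))]; print(n,"dish",len(P),P.min(0) if len(P) else"",P.max(0) if len(P) else"")
a=cv2.resize(im[160:235,170:270,::-1],(400,300),interpolation=cv2.INTER_CUBIC);b=cv2.resize(im2[150:270,150:310,::-1],(400,300))
cv2.imwrite("pics/b6.png",np.hstack([a,b]))
```

```text
t 23.5 pos [0.5197 0.0043 0.2033] yaw_y -3.59 tilt -1.0 tool delta [ 0.0002 -0.0001  0.0003] F [-0.4  0.4 -2.1] w 0.109 gf 51.72689974308014
turn -0.08647461775144905
top lip 0  
top dish 213 [ 0.46955599 -0.04672567  0.14338576] [0.56166083 0.05452805 0.16783367]
scene lip 0  
scene dish 0
```

View pics/b6.png

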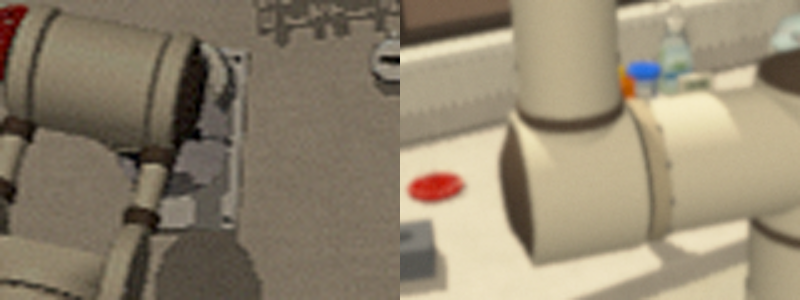

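The left half shows the dish at (200,160) over the plate in front of the jar at (222,75), with the plate edge parallel to the dish axis (about -3.5°). The visible dish extents put its centre near (0.522, 0.004), as planned. I let the ball settle, then hand in.

Request:
send_rows([
  [0,0,0,0],
  [0,0,0,0],
  [0,0,0,0],
  [0,0,0,0],
  [0,0,0,0],
  [0,0,0,0],
  [0,0,0,0],
  [0,0,0,0],
  [0,0,0,0],
  [0,0,0,0],
])

```text
clock: 24.85
position: [0.5197, 0.0044, 0.2033]
ee_rot: [[0.062, 0.998, 0.0], [0.998, -0.062, -0.0], [-0.0, 0.0, -1.0]]
contact_force: [-0.2, 0.3, -1.7]
gripper_width: 0.107
gripper_force: 51.7
```

Request:
send_rows([
  [0,0,0,0],
  [0,0,0,0],
  [0,0,0,0],
  [0,0,0,0],
  [0,0,0,0],
  [0,0,0,0],
  [0,0,0,0],
  [0,0,0,0],
  [0,0,0,0],
  [0,0,0,0],
])

```text
clock: 26.1
position: [0.5197, 0.0043, 0.2033]
ee_rot: [[0.062, 0.998, -0.0], [0.998, -0.062, -0.0], [-0.0, -0.0, -1.0]]
contact_force: [-0.4, 0.9, -2.3]
gripper_width: 0.109
gripper_force: 51.7
```

Request:
send_rows([
  [0,0,0,0],
  [0,0,0,0],
  [0,0,0,0],
  [0,0,0,0],
  [0,0,0,0],
  [0,0,0,0],
  [0,0,0,0],
  [0,0,0,0],
  [0,0,0,0],
  [0,0,0,0],
])

```text
clock: 27.35
position: [0.5197, 0.0043, 0.2033]
ee_rot: [[0.062, 0.998, -0.0], [0.998, -0.062, -0.0], [-0.0, -0.0, -1.0]]
contact_force: [0.2, 0.1, -3.1]
gripper_width: 0.108
gripper_force: 51.7
```

```bash
python3 -c "
from h import *
go([.5196,.0045,.203],-3.5); print(arm.close_job())"
```

```text
t 27.35 pos [0.5197 0.0043 0.2033] yaw_y -3.58 tilt -1.0 tool delta [ 0.0001 -0.0001  0.0003] F [ 0.2  0.1 -3.1] w 0.108 gf 51.725680232048035
turn -0.0792421512002619
the job is handed in; nothing more can be done
None
```

The job is handed in at 27 s with no verdict returned: the funnel is seated and released, and the dish is held level and still with its lip computed to be over the funnel, about 29 mm above the rim; the arm hid the ball and lip tip from both cameras, so I did not see either in the final pose.

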